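# Clear the edge-banding carousel

### The job

Take every coil of edge banding off the carousel and stand it in the wooden tray, hub up and flat on the tray's floor, side by side. A coil can only be lifted off at the gap in the wire guard: to bring it there, pull the carousel's sprung index pin up by its black knob, turn the carousel by it and let the pin drop into the hole of that station. When all the coils are in the tray, bring the carousel back to the station where it began with the pin fully home in its hole, and leave the other things on the table where they are.

Things in the scene. Friction and masses are not known exactly. Their poses are not given: they have to be found in the camera images.
- carousel: Fixed base of the carousel: dark steel disc 410 mm across, 12 mm high. Origin at the middle of its underside, on the vertical turning axis, on the table (z 0); z up. Its -x side, turned roughly to the robot, is where the wire guard has its gap.
- guard_back (a point): Point of the wire guard farthest from the gap. The guard is an 8 mm steel wire bent in a ring of 130 mm radius round the axis, right above the posts, centre line 118 mm above the table, open only within 45 deg either side of the carousel's -x direction. It stands on four 8 mm uprights at 196 mm radius, two of them at the ends of the gap. A coil under the wire can rise only 8 mm.
- index_hub (a point): Middle of the top of the fixed aluminium index hub, 140 mm across, 52 mm above the table. It has five index holes, 14 mm across, at 50 mm radius, 72 deg apart, the first in the +x direction of the carousel.
- gap (a point): Where a coil can be lifted off: 130 mm from the axis in the -x direction of the carousel, at the height of the turning plate's top, 36 mm above the table. The gap in the guard is about 180 mm wide here.
- plate_top (a point): On the axis, at the height of the top of the turning plate, 36 mm above the table; turns with the plate. The plate is a grey disc 350 mm across with five upright steel posts, 20 mm thick, tops 85 mm above the table, at 130 mm radius, 72 deg apart. A coil sits on the plate with its hub round a post.
- home_post (a point): Top of the home post, the one that stands at the gap at the start, empty; turns with the plate. Counter-clockwise from above the other posts follow at 72, 144, 216 and 288 deg; coils 1, 2, 3 and 4, if present, start there in this order.
- turnplate (a joint): Angle of the turning plate (rad), counter-clockwise from above positive, stops at -2.7 and +2.7. Starts at 0, the home station. Pin over a hole at 0, +-1.257, +-2.513; the seated pin leaves +-0.04 of play. The coils reach the gap at -1.257 (coil 1), -2.513 (coil 2), +2.513 (coil 3), +1.257 (coil 4). Friction about 2 N at the knob.
- index_pin (a joint): How far the index pin is pulled up (m): 0 fully home in a hole, about 0.012 when its tip rests on the hub between holes, stop at 0.022. A spring pushes it down with 6 N at 0, 12 N at 0.020. The plate turns freely once the pin is up more than 0.013. The pin rides on an arm of the turning plate, so the knob is carried round with it.
- knob_mid (a point): Middle of the pin's black upright cylindrical knob, 30 mm across and 40 mm tall, which spins freely about its own axis. With the pin home it is 112 mm above the table. It travels on a circle of 50 mm radius round the carousel's axis, always opposite to the post of the home station: at turnplate = 0 it lies in the +x direction of the carousel.
- tray: Loose open wooden tray, 240 x 240 mm outside, 45 mm high, walls and floor 8 mm thick, 1.2 kg. Origin at the middle of its underside, z up, x and y along its sides.
- coil1: A coil of wood edge banding, 80 mm across and 30 mm high, wound on a cardboard hub tube 36 mm across that stands 40 mm above it (70 mm high in all, bore 27 mm), about 0.25 kg. Origin at the middle of its underside, z up along the hub. Starts on a post of the carousel; some of the four coils are absent.
- coil2: A coil of wood edge banding, 80 mm across and 30 mm high, wound on a cardboard hub tube 36 mm across that stands 40 mm above it (70 mm high in all, bore 27 mm), about 0.25 kg. Origin at the middle of its underside, z up along the hub. Starts on a post of the carousel; some of the four coils are absent.
- coil3: A coil of wood edge banding, 80 mm across and 30 mm high, wound on a cardboard hub tube 36 mm across that stands 40 mm above it (70 mm high in all, bore 27 mm), about 0.25 kg. Origin at the middle of its underside, z up along the hub. Starts on a post of the carousel; some of the four coils are absent.
- coil4: A coil of wood edge banding, 80 mm across and 30 mm high, wound on a cardboard hub tube 36 mm across that stands 40 mm above it (70 mm high in all, bore 27 mm), about 0.25 kg. Origin at the middle of its underside, z up along the hub. Starts on a post of the carousel; some of the four coils are absent.
- glue: Bystander, to be left alone: white glue bottle, 56 mm across, 150 mm tall. Origin at its underside (on the table).
- mug: Bystander, to be left alone: white mug, 80 mm across, 90 mm tall. Origin at its underside (on the table).
- sander: Bystander, to be left alone: cork sanding block, 90 x 55 x 32 mm. Origin at its underside (on the table).
- wax: Bystander, to be left alone: steel wax tin, 80 mm across, 50 mm tall. Origin at its underside (on the table).
- brush: Bystander, to be left alone: wooden-handled brush, 200 mm long. Origin at its underside (on the table).
- hammer: Bystander, to be left alone: hammer, 270 mm long. Origin at its underside (on the table).

How it is judged:
By the outcome, as a careful person would: the job done as asked, in the order asked, and still so for the second after the job is handed in, with the robot touching nothing.
Of coil1, coil2, coil3, coil4 only 3 to 4 are there at a start; the rules pass over those that are not, and their reading is None.
At some moment in a run one of tray may be knocked a few centimetres aside while the robot is not near it.
Once in a run the grip may slacken for a moment while it holds something.
It also fails if it takes over 210 s, if anything falls off the work surface, if the arm or the gripper's body presses on something with over 40 N, if the wrist force passes 120 N, or if a joint passes its speed limit or range.

### The arm

A 6-joint arm with a two-finger parallel gripper is mounted at the origin on the work surface. World frame = base frame: x ahead of the robot, y to its left, z up, the work surface at z = 0. Lengths are in m, angles in rad, forces in N, time in s.
With the tool pointing down it reaches from about 0.425 to 0.95 m from the base axis. Payload 3.5 kg.
Tool frame: the origin (TCP) lies midway between the tips of the shut fingers; the grasp point (between the pads) lies 19 mm behind it; z points along the fingers, y is the line along which they close (so a half turn about z gives the same grasp; the last joint's range is limited). The gripper opens to 85 mm and grips with 20 to 120 N. Pads are 22 mm wide; open, the fingers measure 114 mm over their backs; the gripper's body (76 mm by 85 mm) begins 54 mm behind the grasp point. The pads swing forward as they close: fully open they stand 13 mm farther back than shut.
Start: joints at [-1.468, 0.286, 1.577, -0, 1.279, -0.15], TCP at [0.169, -0.654, 0.231] pointing down, gripper open.
Joint ranges: [-2.77, 2.77], [-0.9, 2.22], [0.21, 2.48], [-1.53, 4.67], [0.24, 2.81], [-2.84, 2.84]. Speed limits (rad/s): [2.79, 2.79, 3.14, 3.14, 3.14, 3.14].

### API

Orientations are given as a unit quaternion [x, y, z, w].
In Python, from plant import * gives the robot as it stands.
- The arm moves only by the tool move_arm, never from a script. Its argument "moves" is a list of rows, each a list of 3 entries, a list of its own where there are three numbers: the opening, from 0 (shut) to 1 (fully open), then the shift along the tool's x, y, z in m, then the turn, a rotation vector about the tool's x, y, z in rad. A call has exactly 10 rows; each row shifts and turns the commanded pose from where the row before left it, along the tool's axes as they then stand; what a row does not reach is not made up. A row lasts 1/12 s, in which the tool goes at most 41.7 mm and 7.16 degrees, less where a joint would pass 70% of its speed; a pose out of reach is approached as far as the arm can. A call is refused whole if a number of a shift passes 0.0417 or a number of a turn 0.125, either way. A call with a gripper value outside its range is refused whole. The fingers move at their own pace and stop on an object; "grip_force" is the grip in N (left out, the last holds). Time passes only in rows, so rows that do not move let the fingers close, or fill a call up. It gives the time, the measured TCP pose, the force, the opening and the grip force at its end, in the units of the state.
- get_state(): the state, without advancing time (a new reading comes with each control period).
- read_camera(name): name is "side" or "top"; returns the picture (420x560x3 uint8, red, green, blue); there is no depth.
- camera_params(name): a dict with "fx", "fy", "cx", "cy" (pixels), "rvec" (rotation vector, rad) and "tvec" (3), from world to camera coordinates, as OpenCV has them. Camera axes: x right, y down, z forward; pixel columns grow to the right and rows downward; lengths in m; the calibration is good to about 2 mm. A picture is of the moment at which its call begins. camera_params takes no time and is no camera call.
- sign_off(): hands the job in; it is judged then, once.
The state is a dict: "time": time; "qpos": joint angles; "dq": joint speeds; "joint_efforts": joint torques, N m; "eef_pos": TCP position; "tcp_rot": TCP orientation; "contact_force": force on the tool from outside, world axes, zero at the start; "wrist_torque": the same for the moment, N m; "opening": opening from 0.0 (shut) to 1.0 (fully open); "finger_force": force on a finger pad.
Only numpy, scipy, OpenCV 4.12 (cv2) and the standard library are available. Lean on these libraries where they do the work, as an engineer would, in place of code of your own. Each camera call takes 0.05 s, during which the arm holds its last target. There are 200 camera calls.

## Working session

There is one attempt and no reset: what is moved stays moved. The work goes in short steps, Python scripts to look and compute and a tool call to move; the robot and the scene stay as the last step left them, time stands still between calls to the robot, and variables do not carry over. Pictures are saved under pics/ and viewed, at most 14 in all, crops included, and the job is handed in when it is done.

Besides the shell and the picture viewer there is one more tool, called after ">>>" as name(argument=value, ...) on one line, values as JSON. move_arm: Moves the arm, as the interface text tells. Its arguments: {"type":"object","properties":{"moves":{"type":"array"},"grip_force":{"type":"number"}},"required":["moves"]}

```bash
mkdir -p pics
python3 - <<'E'
from plant import *
import cv2
for n in("top","side"):
    cv2.imwrite(f"pics/{n}0.png",cv2.resize(read_camera(n)[:,:,::-1],(800,600),interpolation=cv2.INTER_CUBIC)); print(n,camera_params(n))
print(get_state())
E
```

```text
top {'fx': 528.127884186679, 'fy': 528.127884186679, 'cx': 274.5037246291397, 'cy': 207.26409570995094, 'rvec': array([ 2.13698928, -2.15527078,  0.14880572]), 'tvec': array([-0.01857176,  0.60653812,  1.76621014])}
side {'fx': 529.6020380380777, 'fy': 529.6020380380777, 'cx': 283.27660952255934, 'cy': 209.5118257431799, 'rvec': array([ 0.13242547, -2.93817212,  1.02789629]), 'tvec': array([0.5960398 , 0.1147005 , 1.95969323])}
{'time': 0.1, 'qpos': array([-1.46798964e+00,  2.87120792e-01,  1.57805649e+00,  1.07382545e-05,
        1.27857744e+00, -1.49965229e-01]), 'dq': array([ 0.00076174, -0.003209  , -0.00404848, -0.0005035 ,  0.00122053,
       -0.00047622]), 'joint_efforts': array([ 7.09535962e-04, -4.07296443e+01, -2.93700635e+01, -1.37203583e-04,
        3.43289335e-03, -9.96395755e-06]), 'eef_pos': array([ 0.16880165, -0.65293428,  0.23004232]), 'tcp_rot': array([ 9.92023537e-01,  1.26048142e-01,  3.06260908e-05, -1.08061429e-03]), 'contact_force': array([-0.060966  , -0.1019425 , -0.22452266]), 'wrist_torque': array([ 0.03256674,  0.03049622, -0.06883325]), 'finger_force': 0.0, 'opening': 0.9992286258321079}
```

View pics/top0.png

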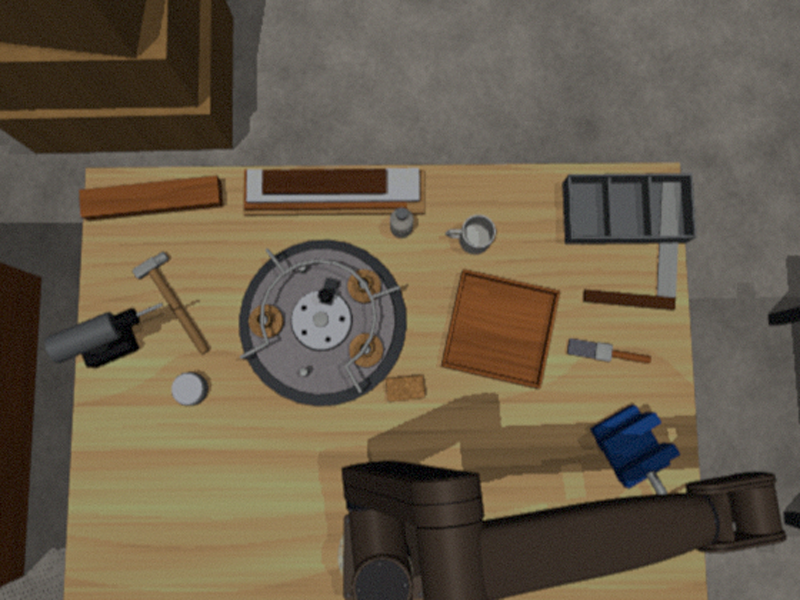

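View pics/side0.png

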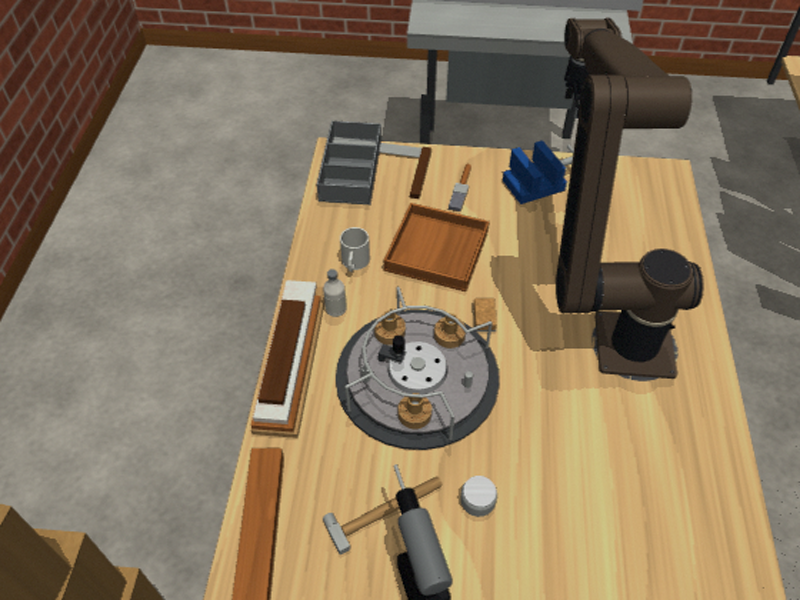

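The top view shows coils at (366,350) = coil1, (364,286) = coil2 and (267,320) = coil4. The posts at (306,371) (home) and (303,267) (coil 3) are empty. The tray rim corners are about (462,270), (559,290), (541,387) and (443,367). I'll take enlarged crops of the carousel next.

```bash
cat > h.py <<'E'
import numpy as np, cv2
from plant import *
from scipy.spatial.transform import Rotation as R
def ray(n,uv,z):
    c=camera_params(n);Rm=cv2.Rodrigues(c["rvec"])[0];t=np.array(c["tvec"])
    o=-Rm.T@t;d=Rm.T@np.array([(uv[0]-c["cx"])/c["fx"],(uv[1]-c["cy"])/c["fy"],1])
    return o+d*(z-o[2])/d[2]
def proj(n,P):
    c=camera_params(n);K=np.array([[c["fx"],0,c["cx"]],[0,c["fy"],c["cy"]],[0,0,1]])
    return cv2.projectPoints(np.array(P,float).reshape(-1,3),np.array(c["rvec"]),np.array(c["tvec"]),K,None)[0].reshape(-1,2)
def crop(n,fn,x0,y0,w,h,s):
    im=read_camera(n)[y0:y0+h,x0:x0+w,::-1]
    cv2.imwrite("pics/"+fn,cv2.resize(im,None,fx=s,fy=s,interpolation=cv2.INTER_CUBIC))
E
python3 - <<'E'
from h import *
crop("top","top1.png",165,160,130,130,4.6)
crop("side","side1.png",232,195,120,120,5)
k=1/1.42857
for nm,p,z in[("hubc",(320,320),.052),("home",(306,371),.085),("glue",(402,215),.15),("sander",(405,387),.032),("t1",(462,270),.045),("t2",(559,290),.045),("t3",(541,387),.045),("t4",(443,367),.045)]:
    print(nm,ray("top",np.array(p)*k,z).round(4))
E
```

```text
hubc [0.5492 0.1482 0.052 ]
home [0.4273 0.1766 0.085 ]
glue [ 0.7785 -0.0482  0.15  ]
sander [ 0.3899 -0.0524  0.032 ]
t1 [ 0.668  -0.1924  0.045 ]
t2 [ 0.6173 -0.4236  0.045 ]
t3 [ 0.3869 -0.3722  0.045 ]
t4 [ 0.4358 -0.1425  0.045 ]
```

View pics/top1.png

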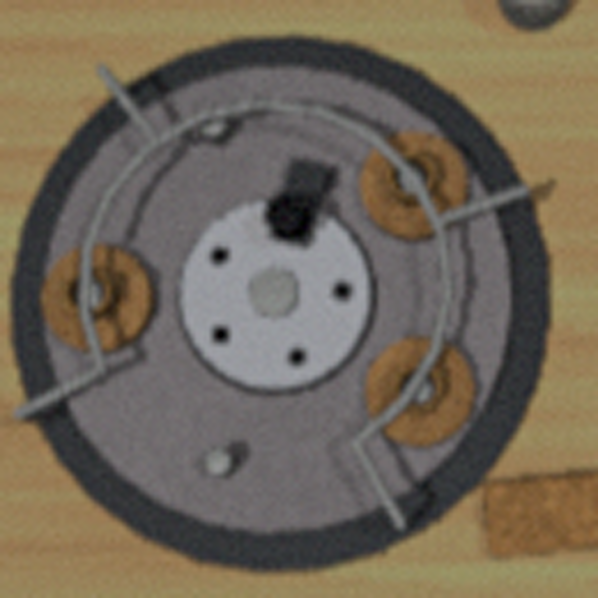

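View pics/side1.png

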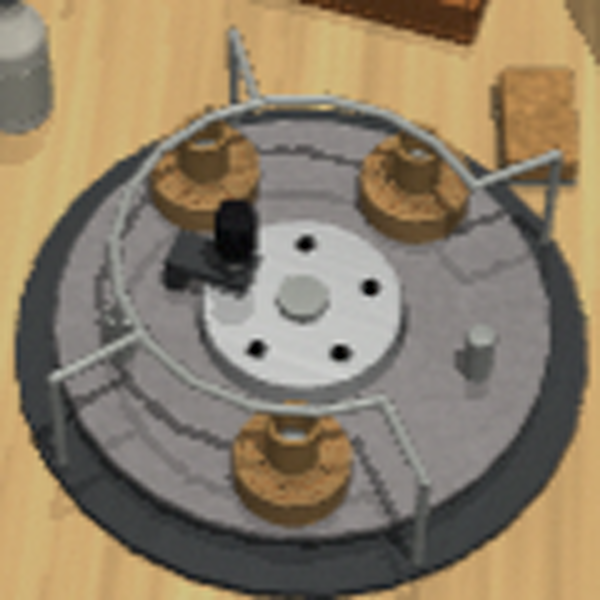

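```bash
cat >> h.py <<'E'
def un(x0,y0,s,p): return np.array([x0+(p[0]+.5)/s-.5,y0+(p[1]+.5)/s-.5])
def car(c,yaw,r,a,z): return [c[0]+r*np.cos(yaw+a),c[1]+r*np.sin(yaw+a),z]
E
python3 - <<'E'
from h import *
from scipy.optimize import least_squares
T=[(219,255),(220,334),(297,356),(342,290)];S=[(256,348),(340,352),(370,287),(306,243)]
a=np.deg2rad(72)
def parts(ns):
  def f(p):
    r=[]
    if "top" in ns:
      P=[car(p[:2],p[2],.05,a*(i+1),.052) for i in range(4)]+[car(p[:2],p[2],.13,np.pi,.085)]
      r.append(proj("top",P)-[un(165,160,4.6,q) for q in T+[(219,460)]])
    if "side" in ns:
      P=[car(p[:2],p[2],.05,a*(i+1),.052) for i in range(4)]+[car(p[:2],p[2],.13,np.pi,.085)]
      r.append(proj("side",P)-[un(232,195,5,q) for q in S+[(482,335)]])
    return np.concatenate(r).ravel()
  return f
for ns in (["top"],["side"],["top","side"]):
  s=least_squares(parts(ns),[.55,.15,-.2]);print(ns,s.x.round(4),np.abs(s.fun).max().round(2))
p=s.x
print("knob",np.round(car(p,p[2],.05,0,.112),4),"gap",np.round(car(p,p[2],.13,np.pi,.085),4))
st=get_state();M=R.from_quat(st["tcp_rot"]).as_matrix();print(M[:,0],M[:,1],st["eef_pos"])
E
```

```text
['top'] [ 0.5521  0.1472 -0.2832] 0.13
['side'] [ 0.5547  0.1495 -0.294 ] 0.25
['top', 'side'] [ 0.5534  0.1481 -0.2878] 0.66
knob [0.6013 0.1339 0.112 ] gap [0.4287 0.185  0.085 ]
[9.68222806e-01 2.50089054e-01 2.52891007e-04] [ 0.25008915 -0.96822167 -0.0014851 ] [ 0.16879834 -0.65312038  0.23043327]
```

>>> move_arm(moves=[[0.6,[0,0,0],[0,0,0.108]],[0.6,[0,0,0],[0,0,0.108]],[0.6,[0,0,0],[0,0,0.108]],[0.6,[0,0,0],[0,0,0.108]],[0.6,[0,0,0],[0,0,0.108]],[0.6,[0.0076,-0.035,0],[0,0,0]],[0.6,[0.0076,-0.035,0],[0,0,0]],[0.6,[0.0076,-0.035,0],[0,0,0]],[0.6,[0.0076,-0.035,0],[0,0,0]],[0.6,[0.0076,-0.035,0],[0,0,0]]], grip_force=60)

```text
time: 1.03
eef_pos: [0.2553, -0.4948, 0.231]
tcp_rot: [0.99, -0.143, -0.0, -0.0]
contact_force: [1.3, 0.5, -0.1]
opening: 0.596
finger_force: 0.0
```

>>> move_arm(moves=[[0.6,[0.0076,-0.035,0],[0,0,0]],[0.6,[0.0076,-0.035,0],[0,0,0]],[0.6,[0.0076,-0.035,0],[0,0,0]],[0.6,[0.0076,-0.035,0],[0,0,0]],[0.6,[0.0076,-0.035,0],[0,0,0]],[0.6,[0.0076,-0.035,0],[0,0,0]],[0.6,[0.0076,-0.035,0],[0,0,0]],[0.6,[0.0076,-0.035,0],[0,0,0]],[0.6,[0.0076,-0.035,0],[0,0,0]],[0.6,[0.0076,-0.035,0],[0,0,0]]])

```text
time: 1.87
eef_pos: [0.4273, -0.1806, 0.2314]
tcp_rot: [0.99, -0.143, 0.0, 0.0]
contact_force: [0.1, -0.2, 0.4]
opening: 0.6
finger_force: 0.0
```

>>> move_arm(moves=[[0.6,[0.0076,-0.035,0],[0,0,0]],[0.6,[0.0076,-0.035,0],[0,0,0]],[0.6,[0.0076,-0.035,0],[0,0,0]],[0.6,[0.0076,-0.035,0],[0,0,0]],[0.6,[0.0076,-0.035,0],[0,0,0]],[0.6,[0.0076,-0.035,0],[0,0,0]],[0.6,[0.0076,-0.035,0],[0,0,0]],[0.6,[0.0076,-0.035,0],[0,0,0]],[0.6,[0,0,0],[0,0,0]],[0.6,[0,0,0],[0,0,0]]])

```text
time: 2.7
eef_pos: [0.5647, 0.0705, 0.2309]
tcp_rot: [0.99, -0.141, -0.0, 0.0]
contact_force: [0.5, -0.5, -0.1]
opening: 0.603
finger_force: 0.0
```

>>> move_arm(moves=[[0.6,[0.006,-0.024,0],[0,0,0]],[0.6,[0.006,-0.024,0],[0,0,0]],[0.6,[0.005,-0.023,0],[0,0,0]],[0.6,[0,0,0],[0,0,0]],[0.6,[0,0,0.03],[0,0,0]],[0.6,[0,0,0.03],[0,0,0]],[0.6,[0,0,0],[0,0,0]],[0.6,[0,0,0],[0,0,0]],[0.6,[0,0,0],[0,0,0]],[0.6,[0,0,0],[0,0,0]]])

```text
time: 3.53
eef_pos: [0.6022, 0.1316, 0.174]
tcp_rot: [0.99, -0.144, 0.002, -0.0]
contact_force: [-0.4, 0.3, 1.5]
opening: 0.599
finger_force: 0.0
```

Run:
```python
from h import *
crop("side","side2.png",212,135,150,150,4)
print(get_state()["eef_pos"], get_state()["qpos"])
```

```text
[0.602251   0.13184595 0.17405202] [ 5.11484798e-02  2.08892434e-01  1.77814994e+00 -7.58867257e-05
  1.15034057e+00  1.90974867e+00]
```

View pics/side2.png

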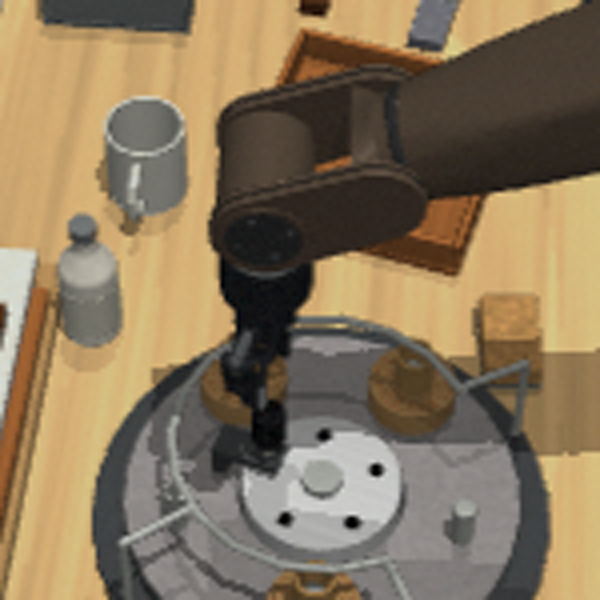

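The gripper is above the knob at (268,420) in this crop, so I'll go down and grip.

>>> move_arm(moves=[[0.6,[0,-0.001,0.019],[0,0,0]],[0.6,[0,-0.001,0.019],[0,0,0]],[0.6,[0,0,0.018],[0,0,0]],[0.6,[0,0,0.018],[0,0,0]],[0.6,[0,0,0],[0,0,0]],[0.2,[0,0,0],[0,0,0]],[0.2,[0,0,0],[0,0,0]],[0.2,[0,0,0],[0,0,0]],[0.2,[0,0,0],[0,0,0]],[0.2,[0,0,0],[0,0,0]]], grip_force=60)

```text
time: 4.42
eef_pos: [0.6028, 0.1344, 0.0995]
tcp_rot: [0.99, -0.143, 0.002, -0.001]
contact_force: [-1.3, -0.1, 4.6]
opening: 0.336
finger_force: 60.0
```

>>> move_arm(moves=[[0,[0,0,0],[0,0,0]],[0,[0,0,0],[0,0,0]],[0,[0,0,-0.004],[0,0,0]],[0,[0,0,-0.004],[0,0,0]],[0,[0,0,-0.004],[0,0,0]],[0,[0,0,-0.004],[0,0,0]],[0,[0,0,-0.001],[0,0,0]],[0,[0,0,0],[0,0,0]],[0,[0,0,0],[0,0,0]],[0,[0,0,0],[0,0,0]]])

```text
time: 5.25
eef_pos: [0.6021, 0.134, 0.1121]
tcp_rot: [0.99, -0.143, 0.001, -0.0]
contact_force: [6.8, -0.8, -10.4]
opening: 0.335
finger_force: 59.8
```

>>> move_arm(moves=[[0,[0,0,-0.003],[0,0,0]],[0,[0,0,-0.002],[0,0,0]],[0,[0,0,0],[0,0,0]],[0,[0,0,0],[0,0,0]],[0,[0,0,0],[0,0,0]],[0,[0,0,0],[0,0,0]],[0,[0,0,0],[0,0,0]],[0,[0,0,0],[0,0,0]],[0,[0,0,0],[0,0,0]],[0,[0,0,0],[0,0,0]]])

```text
time: 6.08
eef_pos: [0.6021, 0.1339, 0.1166]
tcp_rot: [0.99, -0.143, 0.001, -0.0]
contact_force: [8.6, -0.9, -12.6]
opening: 0.333
finger_force: 59.9
```

>>> move_arm(moves=[[0,[-0.0004,0.0063,0],[0,0,0]],[0,[-0.0012,0.0062,0],[0,0,0]],[0,[-0.0019,0.006,0],[0,0,0]],[0,[-0.0027,0.0057,0],[0,0,0]],[0,[-0.0034,0.0053,0],[0,0,0]],[0,[-0.004,0.0048,0],[0,0,0]],[0,[-0.0046,0.0043,0],[0,0,0]],[0,[-0.0051,0.0037,0],[0,0,0]],[0,[-0.0055,0.003,0],[0,0,0]],[0,[-0.0058,0.0023,0],[0,0,0]]])

```text
time: 6.92
eef_pos: [0.5539, 0.097, 0.1163]
tcp_rot: [0.99, -0.143, -0.0, 0.001]
contact_force: [4.6, -3.5, -11.7]
opening: 0.334
finger_force: 60.4
```

```bash
cat >> h.py <<'E'
C=np.array([.5534,.1481]);YAW=-.2878
def loc(p=None):
    p=get_state()["eef_pos"] if p is None else p
    d=np.array(p[:2])-C;c,s=np.cos(YAW),np.sin(YAW)
    return np.array([c*d[0]+s*d[1],-s*d[0]+c*d[1]])
E
python3 - <<'E'
from h import *
crop("side","side3.png",212,135,150,150,4)
s=get_state();l=loc();print(l,np.hypot(*l),np.degrees(np.arctan2(l[1],l[0])),s["eef_pos"],s["contact_force"])
E
```

```text
[ 0.01217325 -0.04949563] 0.05097063239498623 -76.18257446660265 [0.55102357 0.0971848  0.11562731] [-10.46133983  -2.94568178 -11.58948003]
```

View pics/side3.png

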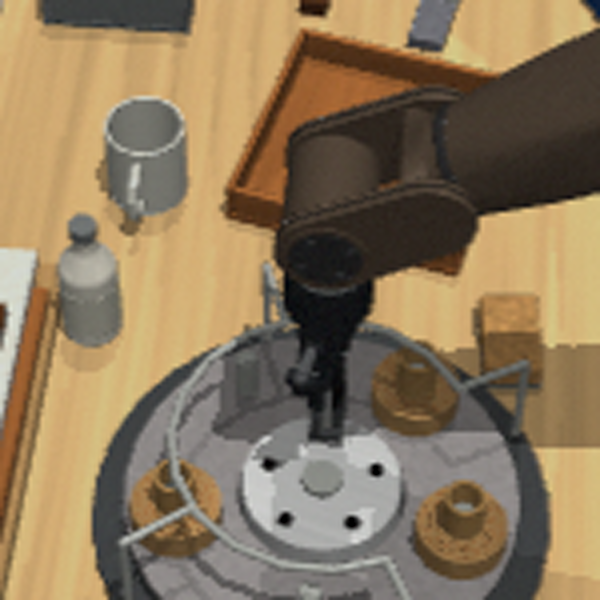

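>>> move_arm(moves=[[0,[0.003,-0.001,0],[0,0,0]],[0,[0,0,0],[0,0,0]],[0,[0,0,0],[0,0,0]],[0,[0,0,0],[0,0,0]],[0,[0,0,0],[0,0,0]],[0,[0,0,0],[0,0,0]],[0,[0,0,0],[0,0,0]],[0,[0,0,0],[0,0,0]],[0,[0,0,0],[0,0,0]],[0,[0,0,0],[0,0,0]]])

```text
time: 7.8
eef_pos: [0.556, 0.0972, 0.1159]
tcp_rot: [0.99, -0.143, -0.002, 0.002]
contact_force: [1.3, -5.2, -12.3]
opening: 0.336
finger_force: 60.5
```

Run:
```python
from h import *
s=get_state();l=loc();print(l,np.hypot(*l),np.degrees(np.arctan2(l[1],l[0])),s["eef_pos"],s["contact_force"])
```

```text
[ 0.01697876 -0.04809025] 0.05099951435232906 -70.5538941715489 [0.55603033 0.09716836 0.11587928] [  1.34106418  -5.19800287 -12.27129671]
```

>>> move_arm(moves=[[0,[-0.001,0,0],[0,0,0]],[0,[0,0,0.006],[0,0,0]],[0,[0,0,0.006],[0,0,0]],[0,[0,0,0.006],[0,0,0]],[0,[0,0,0.004],[0,0,0]],[0,[0,0,0],[0,0,0]],[0,[0,0,0],[0,0,0]],[0,[0,0,0],[0,0,0]],[0,[0,0,0],[0,0,0]],[0,[0,0,0],[0,0,0]]])

```text
time: 8.63
eef_pos: [0.5576, 0.0972, 0.0994]
tcp_rot: [0.99, -0.143, 0.0, 0.002]
contact_force: [-4.3, -6.5, 7.2]
opening: 0.335
finger_force: 62.5
```

>>> move_arm(moves=[[0.6,[0,0,0],[0,0,0]],[0.6,[0,0,0],[0,0,0]],[0.6,[0,0,0],[0,0,0]],[0.6,[0,0,-0.025],[0,0,0]],[0.6,[0,0,-0.025],[0,0,0]],[0.6,[0,0,-0.025],[0,0,0]],[0.7,[-0.037,-0.012,0],[0,0,0]],[0.7,[-0.037,-0.012,0],[0,0,0]],[0.7,[-0.037,-0.012,0],[0,0,0]],[0.7,[-0.037,-0.012,0],[0,0,0]]])

```text
time: 9.47
eef_pos: [0.4272, 0.1875, 0.1723]
tcp_rot: [0.99, -0.143, -0.0, -0.0]
contact_force: [-0.1, 1.5, -0.1]
opening: 0.7
finger_force: 0.0
```

>>> move_arm(moves=[[0.7,[0,0,0],[0,0,0]],[0.7,[0,0,0],[0,0,0]],[0.7,[0,0,0],[0,0,0]],[0.7,[0,0,0],[0,0,0]],[0.7,[0,0,0.015],[0,0,0]],[0.7,[0,0,0.015],[0,0,0]],[0.7,[0,0,0],[0,0,0]],[0.7,[0,0,0],[0,0,0]],[0.7,[0,0,0],[0,0,0]],[0.7,[0,0,0],[0,0,0]]])

```text
time: 10.3
eef_pos: [0.4298, 0.1865, 0.1433]
tcp_rot: [0.99, -0.143, 0.001, -0.0]
contact_force: [0.1, 0.1, 0.4]
opening: 0.7
finger_force: 0.0
```

Run:
```python
from h import *
crop("side","side4.png",252,135,150,150,4)
s=get_state();l=loc();print(l,s["eef_pos"],s["contact_force"],s["qpos"])
```

```text
[-0.12959866  0.00181421] [0.4296466  0.18662531 0.14336404] [-0.66819992 -0.40457602 -0.46714394] [ 1.92665995e-01 -8.50517083e-02  2.14872803e+00  2.33201604e-05
  1.07609736e+00  2.05114414e+00]
```

View pics/side4.png

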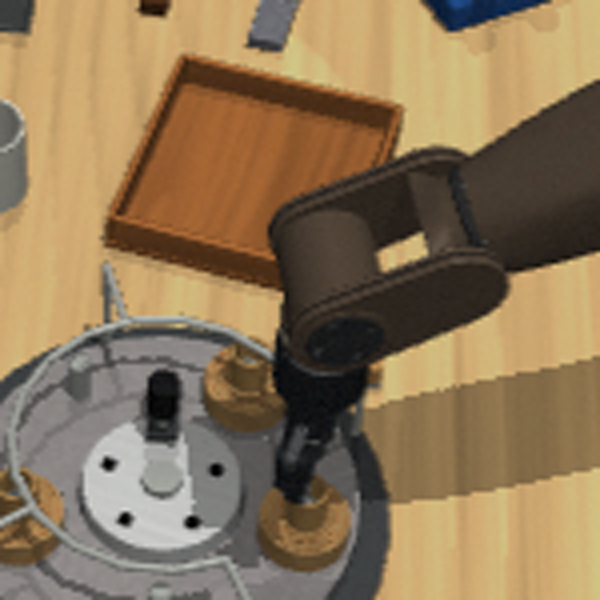

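The gripper is over the coil hub at (305,505) in this crop, so I'll descend and grip.

>>> move_arm(moves=[[0.7,[0,0.001,0.023],[0,0,0]],[0.7,[0,0,0.022],[0,0,0]],[0.7,[0,0,0.022],[0,0,0]],[0.7,[0,0,0],[0,0,0]],[0,[0,0,0],[0,0,0]],[0,[0,0,0],[0,0,0]],[0,[0,0,0],[0,0,0]],[0,[0,0,0],[0,0,0]],[0,[0,0,0],[0,0,0]],[0,[0,0,0],[0,0,0]]], grip_force=50)

```text
time: 11.18
eef_pos: [0.4299, 0.1861, 0.0772]
tcp_rot: [0.99, -0.143, 0.002, -0.001]
contact_force: [0.5, 1.6, 6.2]
opening: 0.398
finger_force: 50.8
```

>>> move_arm(moves=[[0,[0,0,-0.015],[0,0,0]],[0,[0,0,-0.02],[0,0,0]],[0,[0,0,-0.02],[0,0,0]],[0,[0,0,-0.02],[0,0,0]],[0,[0,0,-0.02],[0,0,0]],[0,[0,0,-0.02],[0,0,0]],[0,[0,0,-0.02],[0,0,0]],[0,[0,0,-0.02],[0,0,0]],[0,[0,0,0],[0,0,0]],[0,[0,0,0],[0,0,0]]])

```text
time: 12.02
eef_pos: [0.4285, 0.1857, 0.2304]
tcp_rot: [0.99, -0.143, 0.001, -0.0]
contact_force: [-0.5, 0.7, -3.7]
opening: 0.391
finger_force: 50.8
```

Run:
```python
from h import *
crop("top","top2.png",150,160,260,130,3)
s=get_state();print(loc(),s["eef_pos"],s["contact_force"],s["opening"])
```

```text
[-0.13118683  0.00021588] [0.42767008 0.18554352 0.22890641] [-0.1215347   0.59825944 -3.1464743 ] 0.3931837172890491
```

View pics/top2.png

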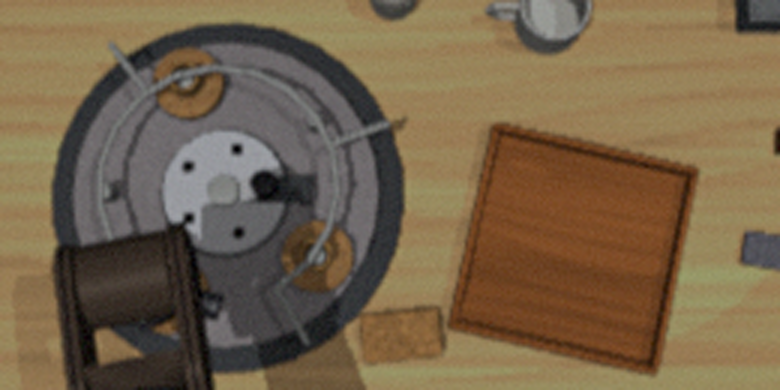

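The tray has been knocked aside. Its rim corners in this crop are now (495,124), (698,169), (655,373) and (450,326). The coil is in the gripper.

Run:
```python
from h import *
P=np.array([ray("top",un(150,160,3,q),.045)[:2] for q in[(495,124),(698,169),(655,373),(450,326)]])
c=P.mean(0);print(P.round(4),c.round(4))
ux=(P[0]-P[3]+P[1]-P[2]);yt=np.arctan2(ux[1],ux[0]);print("yaw",yt, [np.linalg.norm(P[i]-P[i-1]).round(3) for i in range(4)])
e=np.array([np.cos(yt),np.sin(yt)]);f=np.array([-e[1],e[0]])
for i,j in[(-1,-1),(1,-1),(-1,1),(1,1)]:
    t=c+.054*(i*e+j*f);l=loc(t)-loc();print(i,j,t.round(4),"tool d",l[0].round(4),(-l[1]).round(4),np.hypot(*t).round(3))
print("sander",ray("top",un(150,160,3,(402,335)),.032))
```

```text
[[ 0.6266 -0.1616]
 [ 0.5727 -0.3913]
 [ 0.3436 -0.3348]
 [ 0.3977 -0.1067]] [ 0.4852 -0.2486]
yaw -0.23844799285140222 [np.float64(0.235), np.float64(0.236), np.float64(0.236), np.float64(0.234)]
-1 -1 [ 0.4199 -0.2883] tool d 0.1271 0.4566 0.509
1 -1 [ 0.5249 -0.3138] tool d 0.235 0.4512 0.612
-1 1 [ 0.4454 -0.1834] tool d 0.1218 0.3487 0.482
1 1 [ 0.5504 -0.2089] tool d 0.2296 0.3434 0.589
sander [ 0.38839902 -0.05294522  0.032     ]
```

>>> move_arm(moves=[[0,[0.0168,0.0322,0],[0,0,0]],[0,[0.0168,0.0322,0],[0,0,0]],[0,[0.0168,0.0322,0],[0,0,0]],[0,[0.0168,0.0322,0],[0,0,0]],[0,[0.0168,0.0322,0],[0,0,0]],[0,[0.0168,0.0322,0],[0,0,0]],[0,[0.0168,0.0322,0],[0,0,0]],[0,[0.0168,0.0322,0],[0,0,0]],[0,[0.0168,0.0322,0],[0,0,0]],[0,[0.0168,0.0322,0],[0,0,0]]], grip_force=70)

```text
time: 12.9
eef_pos: [0.4971, -0.1719, 0.2272]
tcp_rot: [0.99, -0.143, -0.002, -0.001]
contact_force: [0.4, 0.6, -2.4]
opening: 0.39
finger_force: 73.7
```

>>> move_arm(moves=[[0,[0.0168,0.0322,0],[0,0,0]],[0,[0.0168,0.0322,0],[0,0,0]],[0,[0.0168,0.0322,0],[0,0,0]],[0,[0.0168,0.0322,0],[0,0,0]],[0,[0,0,0],[0,0,0]],[0,[0,0,0],[0,0,0]],[0,[0,0,0],[0,0,0]],[0,[0,0,0],[0,0,0]],[0,[0,0,0],[0,0,0]],[0,[0,0,0],[0,0,0]]])

```text
time: 13.73
eef_pos: [0.5263, -0.312, 0.2302]
tcp_rot: [0.99, -0.142, -0.0, -0.0]
contact_force: [-0.0, 0.7, -3.2]
opening: 0.391
finger_force: 73.7
```

Run:
```python
from h import *
crop("side","side5.png",250,90,160,150,4)
s=get_state();print(loc(),s["eef_pos"],s["contact_force"],s["opening"])
```

```text
[ 0.1047177  -0.44905877] [ 0.52634836 -0.3122127   0.23044564] [ 0.0046581  -0.03918908 -3.06630897] 0.38964628115515343
```

View pics/side5.png

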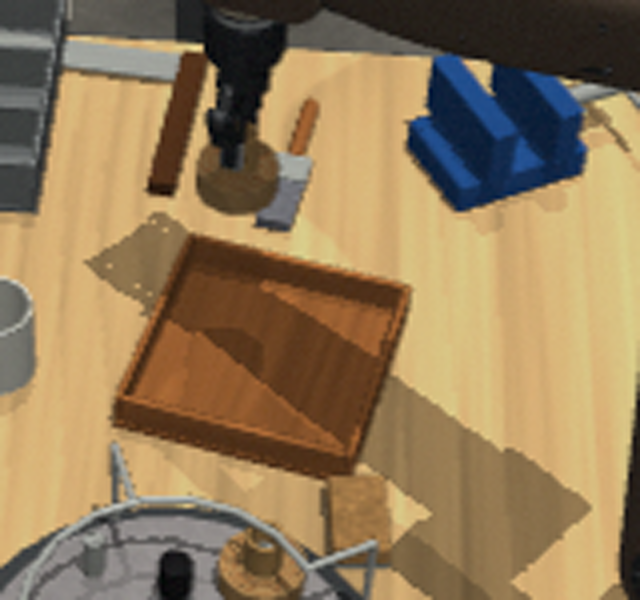

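The coil is held level at (238,180) and the tray lies below it, with far corners (195,240) and (408,290). Next I lower it.

>>> move_arm(moves=[[0,[0,0,0.025],[0,0,0]],[0,[0,0,0.025],[0,0,0]],[0,[0,0,0.025],[0,0,0]],[0,[0,0,0.025],[0,0,0]],[0,[0,0,0.025],[0,0,0]],[0,[0,0,0.025],[0,0,0]],[0,[0,0,0.01],[0,0,0]],[0,[0,0,0.008],[0,0,0]],[0,[0,0,0],[0,0,0]],[0,[0,0,0],[0,0,0]]])

```text
time: 14.62
eef_pos: [0.527, -0.3136, 0.0635]
tcp_rot: [0.99, -0.143, 0.001, 0.0]
contact_force: [0.9, -0.6, -2.6]
opening: 0.392
finger_force: 73.6
```

>>> move_arm(moves=[[0,[0,0,0.004],[0,0,0]],[0,[0,0,0.003],[0,0,0]],[0,[0,0,0.003],[0,0,0]],[0,[0,0,0.002],[0,0,0]],[0,[0,0,0.002],[0,0,0]],[0,[0,0,0],[0,0,0]],[0,[0,0,0],[0,0,0]],[0,[0,0,0],[0,0,0]],[0,[0,0,0],[0,0,0]],[0,[0,0,0],[0,0,0]]])

```text
time: 15.45
eef_pos: [0.5265, -0.3134, 0.0493]
tcp_rot: [0.99, -0.143, 0.0, 0.0]
contact_force: [-2.7, 2.4, 5.2]
opening: 0.39
finger_force: 74.7
```

>>> move_arm(moves=[[0.6,[0,0,0],[0,0,0]],[0.6,[0,0,0],[0,0,0]],[0.6,[0,0,0],[0,0,0]],[0.6,[0,0,-0.025],[0,0,0]],[0.6,[0,0,-0.033],[0,0,0]],[0.6,[0,0,-0.033],[0,0,0]],[0.6,[0,0,-0.033],[0,0,0]],[0.6,[-0.007,-0.0335,0],[0,0,0]],[0.6,[-0.007,-0.0335,0],[0,0,0]],[0.6,[-0.007,-0.0335,0],[0,0,0]]])

```text
time: 16.28
eef_pos: [0.5351, -0.2107, 0.1733]
tcp_rot: [0.99, -0.144, 0.001, 0.0]
contact_force: [0.3, 0.4, 0.7]
opening: 0.598
finger_force: 0.0
```

>>> move_arm(moves=[[0.6,[-0.007,-0.0335,0],[0,0,0]],[0.6,[-0.007,-0.0335,0],[0,0,0]],[0.6,[-0.007,-0.0335,0],[0,0,0]],[0.6,[-0.007,-0.0335,0],[0,0,0]],[0.6,[-0.007,-0.0335,0],[0,0,0]],[0.6,[-0.007,-0.0335,0],[0,0,0]],[0.6,[-0.007,-0.0335,0],[0,0,0]],[0.6,[-0.007,-0.0335,0],[0,0,0]],[0.6,[-0.007,-0.0335,0],[0,0,0]],[0.6,[0,0,0],[0,0,0]]])

```text
time: 17.12
eef_pos: [0.5596, 0.1011, 0.1723]
tcp_rot: [0.99, -0.141, 0.0, -0.001]
contact_force: [-0.7, 1.0, -0.2]
opening: 0.605
finger_force: 0.0
```

Run:
```python
from h import *
crop("side","side6.png",230,110,170,150,4)
s=get_state();l=loc([.5576,.0972])-loc();print(l[0],-l[1],s["eef_pos"],s["contact_force"],s["opening"])
```

```text
-0.0014718982249836213 0.002032022938789707 [0.55958814 0.09873066 0.172167  ] [-0.16872169  0.25198161 -0.50429248] 0.601058275492106
```

View pics/side6.png

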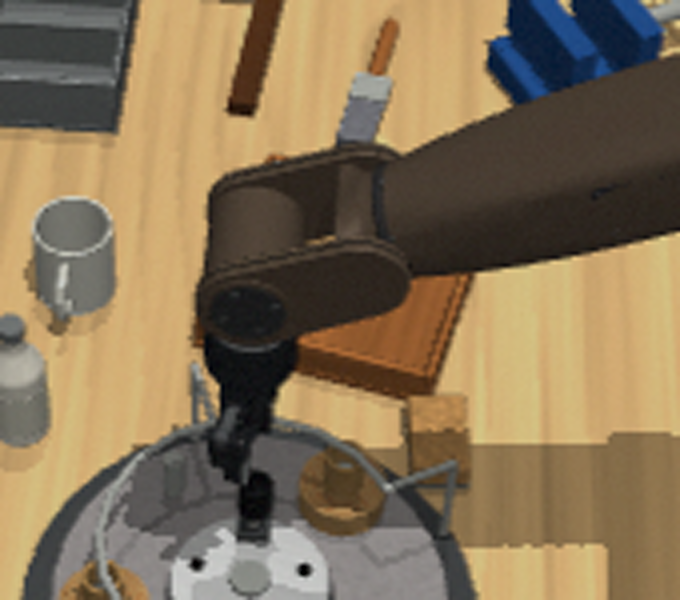

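The gripper is just behind and above the knob (258,490) and still settling. I'll descend, grip and lift.

>>> move_arm(moves=[[0.6,[-0.001,0.001,0],[0,0,0]],[0.6,[0,0,0],[0,0,0]],[0.6,[0,0,0.019],[0,0,0]],[0.6,[0,0,0.018],[0,0,0]],[0.6,[0,0,0.018],[0,0,0]],[0.6,[0,0,0.018],[0,0,0]],[0.6,[0,0,0],[0,0,0]],[0,[0,0,0],[0,0,0]],[0,[0,0,0],[0,0,0]],[0,[0,0,0],[0,0,0]]], grip_force=70)

```text
time: 18.0
eef_pos: [0.5592, 0.0951, 0.1005]
tcp_rot: [0.99, -0.144, 0.001, -0.0]
contact_force: [1.7, 1.2, -2.3]
opening: 0.327
finger_force: 69.4
```

>>> move_arm(moves=[[0,[0,0,0],[0,0,0]],[0,[0,0,0],[0,0,0]],[0,[0,0,-0.005],[0,0,0]],[0,[0,0,-0.005],[0,0,0]],[0,[0,0,-0.005],[0,0,0]],[0,[0,0,-0.004],[0,0,0]],[0,[0,0,-0.003],[0,0,0]],[0,[0,0,0],[0,0,0]],[0,[0,0,0],[0,0,0]],[0,[0,0,0],[0,0,0]]])

```text
time: 18.83
eef_pos: [0.5567, 0.0953, 0.1199]
tcp_rot: [0.99, -0.143, -0.002, 0.0]
contact_force: [-2.6, -1.7, -13.5]
opening: 0.332
finger_force: 69.8
```

```bash
cat >> h.py <<'E'
def show():
    s=get_state();l=loc();print("local",l.round(4),"r",np.hypot(*l).round(4),"deg",np.degrees(np.arctan2(l[1],l[0])).round(2),s["eef_pos"].round(4),s["contact_force"].round(1),s["opening"])
E
python3 -c "from h import *;show()"
```

```text
local [ 0.0181 -0.0497] r 0.0529 deg -69.96 [0.5567 0.0953 0.1199] [ -2.6  -1.7 -13.5] 0.33229278330300593
```

>>> move_arm(moves=[[0,[-0.0061,0.0016,0],[0,0,0]],[0,[-0.0062,0.0008,0],[0,0,0]],[0,[-0.0063,0,0],[0,0,0]],[0,[-0.0062,-0.0008,0],[0,0,0]],[0,[-0.0061,-0.0016,0],[0,0,0]],[0,[-0.0058,-0.0023,0],[0,0,0]],[0,[-0.0055,-0.003,0],[0,0,0]],[0,[-0.0051,-0.0037,0],[0,0,0]],[0,[-0.0046,-0.0043,0],[0,0,0]],[0,[-0.004,-0.0048,0],[0,0,0]]])

```text
time: 19.67
eef_pos: [0.5115, 0.1283, 0.1223]
tcp_rot: [0.99, -0.143, 0.003, 0.001]
contact_force: [6.4, -2.4, -14.5]
opening: 0.328
finger_force: 71.7
```

>>> move_arm(moves=[[0,[0,0,0],[0,0,0]],[0,[0,0,0],[0,0,0]],[0,[0,0,0],[0,0,0]],[0,[0,0,0],[0,0,0]],[0,[0,0,0],[0,0,0]],[0,[0,0,0],[0,0,0]],[0,[0,0,0],[0,0,0]],[0,[0,0,0],[0,0,0]],[0,[0,0,0],[0,0,0]],[0,[0,0,0],[0,0,0]]])

```text
time: 20.5
eef_pos: [0.5113, 0.1288, 0.1221]
tcp_rot: [0.99, -0.143, 0.003, -0.0]
contact_force: [5.0, 1.6, -13.5]
opening: 0.332
finger_force: 71.8
```

```bash
python3 -c "
from h import *;show()
crop('top','top3.png',150,160,260,130,3)"
```

```text
local [-0.0349 -0.0304] r 0.0463 deg -138.89 [0.5113 0.1288 0.1221] [  5.    1.6 -13.5] 0.3319908684772262
```

View pics/top3.png

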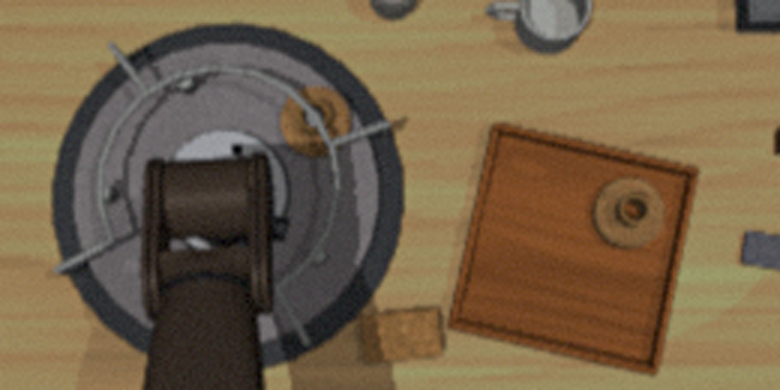

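Coil 1 stands in the tray at (628,212). I'll work out the plate angle from coil 4 at (317,120) and the posts at (188,83) and (113,191).

Run:
```python
from h import *
for c in (np.array([.5534,.1481]),np.array([.5521,.1472])):
  for p,z,e in(((317,121),.066,-36),((188,83),.085,36),((113,191),.085,108)):
    d=ray("top",un(150,160,3,p),z)[:2]-c;print(np.hypot(*d).round(4),(np.degrees(np.arctan2(d[1],d[0])-YAW)-e).round(2))
```

```text
0.1309 -2.47
0.1222 -2.03
0.1191 0.69
0.1309 -1.78
0.1237 -1.81
0.12 0.06
```

>>> move_arm(moves=[[0,[0,0,0.006],[0,0,0]],[0,[0,0,0.006],[0,0,0]],[0,[0,0,0.006],[0,0,0]],[0,[0,0,0.004],[0,0,0]],[0,[0,0,0],[0,0,0]],[0,[0,0,0],[0,0,0]],[0,[0,0,0],[0,0,0]],[0,[0,0,0],[0,0,0]],[0,[0,0,0],[0,0,0]],[0,[0,0,0],[0,0,0]]])

```text
time: 21.38
eef_pos: [0.5113, 0.1288, 0.1005]
tcp_rot: [0.99, -0.143, 0.002, -0.0]
contact_force: [4.9, 1.1, -3.8]
opening: 0.332
finger_force: 72.9
```

```bash
python3 -c "
from h import *;show()"
```

```text
local [-0.0349 -0.0305] r 0.0463 deg -138.85 [0.5113 0.1288 0.1005] [ 4.9  1.1 -3.8] 0.33188587648836704
```

>>> move_arm(moves=[[0.6,[0,0,0],[0,0,0]],[0.6,[0,0,0],[0,0,0]],[0.6,[0,0,0],[0,0,0]],[0.6,[0,0,-0.025],[0,0,0]],[0.6,[0,0,-0.025],[0,0,0]],[0.6,[0,0,-0.02],[0,0,0]],[0.7,[-0.03,-0.01,0],[0,0,0]],[0.7,[-0.032,-0.011,0],[0,0,0]],[0.7,[-0.032,-0.011,0],[0,0,0]],[0.7,[0,0,0],[0,0,0]]])

```text
time: 22.22
eef_pos: [0.4243, 0.188, 0.169]
tcp_rot: [0.99, -0.142, -0.002, -0.0]
contact_force: [-0.6, 0.5, -1.4]
opening: 0.701
finger_force: 0.0
```

>>> move_arm(moves=[[0.7,[0,0,0],[0,0,0]],[0.7,[0,0,0],[0,0,0]],[0.7,[0,0,0],[0,0,0]],[0.7,[0,0,0],[0,0,0]],[0.7,[0,0,0],[0,0,0]],[0.7,[0,0,0],[0,0,0]],[0.7,[0,0,0],[0,0,0]],[0.7,[0,0,0],[0,0,0]],[0.7,[0,0,0],[0,0,0]],[0.7,[0,0,0],[0,0,0]]])

```text
time: 23.05
eef_pos: [0.4288, 0.1859, 0.1693]
tcp_rot: [0.99, -0.143, -0.0, 0.0]
contact_force: [-0.0, -0.1, -0.8]
opening: 0.701
finger_force: 0.0
```

```bash
python3 -c "
from h import *;show()
crop('side','side7.png',240,170,150,150,4)"
```

```text
local [-0.1302  0.0009] r 0.1302 deg 179.62 [0.4288 0.1859 0.1693] [-0.  -0.1 -0.8] 0.7005027650268739
```

View pics/side7.png

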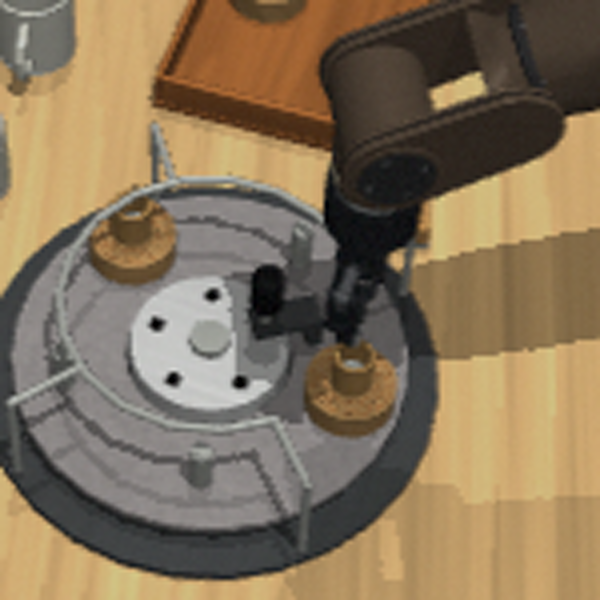

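Coil 2 is at the gap at (352,380), with the gripper above it. I'll descend, grip and lift.

>>> move_arm(moves=[[0.7,[0,0,0.031],[0,0,0]],[0.7,[0,0,0.031],[0,0,0]],[0.7,[0,0,0.03],[0,0,0]],[0.7,[0,0,0],[0,0,0]],[0.7,[0,0,0],[0,0,0]],[0,[0,0,0],[0,0,0]],[0,[0,0,0],[0,0,0]],[0,[0,0,0],[0,0,0]],[0,[0,0,0],[0,0,0]],[0,[0,0,0],[0,0,0]]], grip_force=70)

```text
time: 23.93
eef_pos: [0.431, 0.1864, 0.0802]
tcp_rot: [0.99, -0.143, 0.003, -0.001]
contact_force: [-0.8, 0.4, 6.7]
opening: 0.392
finger_force: 70.2
```

>>> move_arm(moves=[[0,[0,0,0],[0,0,0]],[0,[0,0,-0.012],[0,0,0]],[0,[0,0,-0.018],[0,0,0]],[0,[0,0,-0.025],[0,0,0]],[0,[0,0,-0.025],[0,0,0]],[0,[0,0,-0.025],[0,0,0]],[0,[0,0,-0.025],[0,0,0]],[0,[0,0,-0.025],[0,0,0]],[0,[0,0,0],[0,0,0]],[0,[0,0,0],[0,0,0]]])

```text
time: 24.77
eef_pos: [0.4295, 0.1861, 0.2339]
tcp_rot: [0.99, -0.143, 0.002, -0.001]
contact_force: [-0.2, 0.4, -2.4]
opening: 0.397
finger_force: 70.1
```

Run:
```python
from h import *
show()
# tray change check: tray corners templates
P=np.array([ray("top",un(150,160,3,q),.045)[:2] for q in[(495,124),(698,169),(655,373),(450,326)]])
im=read_camera("top");cv2.imwrite("pics/top4raw.png",im[:,:,::-1])
a=cv2.imread("pics/top3.png");b=cv2.resize(im[160:290,150:410,::-1],None,fx=3,fy=3,interpolation=cv2.INTER_CUBIC)
print("tray diff",np.abs(a[100:380,445:700].astype(int)-b[100:380,445:700]).mean())
for t in([.4454,-.1834],[.5504,-.2089],[.4199,-.2883]):
    l=loc(t)-loc();print(t,l[0].round(4),-l[1].round(4))
```

```text
local [-0.1296  0.0013] r 0.1296 deg 179.44 [0.4295 0.1861 0.2339] [-0.2  0.4 -2.4] 0.3973041372560668
tray diff 2.7616993464052286
[0.4454, -0.1834] 0.1212 0.3492
[0.5504, -0.2089] 0.2291 0.3439
[0.4199, -0.2883] 0.1265 0.4571
```

>>> move_arm(moves=[[0,[0.0208,0.0313,0],[0,0,0]],[0,[0.0208,0.0313,0],[0,0,0]],[0,[0.0208,0.0313,0],[0,0,0]],[0,[0.0208,0.0313,0],[0,0,0]],[0,[0.0208,0.0313,0],[0,0,0]],[0,[0.0208,0.0313,0],[0,0,0]],[0,[0.0208,0.0313,0],[0,0,0]],[0,[0.0208,0.0313,0],[0,0,0]],[0,[0.0208,0.0313,0],[0,0,0]],[0,[0.0208,0.0313,0],[0,0,0]]])

```text
time: 25.65
eef_pos: [0.5385, -0.1744, 0.229]
tcp_rot: [0.99, -0.143, -0.002, -0.001]
contact_force: [0.1, 0.6, -2.3]
opening: 0.392
finger_force: 70.4
```

>>> move_arm(moves=[[0,[0.0208,0.0313,0],[0,0,0]],[0,[0,0,0],[0,0,0]],[0,[0,0,0],[0,0,0]],[0,[0,0,0],[0,0,0]],[0,[0,0,0],[0,0,0]],[0,[0,0,0.025],[0,0,0]],[0,[0,0,0.025],[0,0,0]],[0,[0,0,0.025],[0,0,0]],[0,[0,0,0],[0,0,0]],[0,[0,0,0],[0,0,0]]])

```text
time: 26.48
eef_pos: [0.5494, -0.2071, 0.1556]
tcp_rot: [0.99, -0.142, -0.002, -0.001]
contact_force: [0.8, -0.8, -1.7]
opening: 0.391
finger_force: 70.7
```

Run:
```python
from h import *
show()
l=loc([.5504,-.2089])-loc();print(l[0],-l[1])
```

```text
local [ 0.097  -0.3418] r 0.3553 deg -74.15 [ 0.5494 -0.2071  0.1556] [ 0.8 -0.8 -1.7] 0.3910805576741108
0.001452344403090236 0.0013957620715140395
```

>>> move_arm(moves=[[0,[0.001,0.001,0.025],[0,0,0]],[0,[0,0,0.025],[0,0,0]],[0,[0,0,0.025],[0,0,0]],[0,[0,0,0.012],[0,0,0]],[0,[0,0,0.005],[0,0,0]],[0,[0,0,0],[0,0,0]],[0,[0,0,0.004],[0,0,0]],[0,[0,0,0.004],[0,0,0]],[0,[0,0,0.003],[0,0,0]],[0,[0,0,0.002],[0,0,0]]])

```text
time: 27.32
eef_pos: [0.5517, -0.2106, 0.0528]
tcp_rot: [0.99, -0.143, 0.001, 0.0]
contact_force: [-0.7, -0.3, -1.4]
opening: 0.393
finger_force: 70.7
```

>>> move_arm(moves=[[0,[0,0,0],[0,0,0]],[0,[0,0,0],[0,0,0]],[0.55,[0,0,0],[0,0,0]],[0.55,[0,0,0],[0,0,0]],[0.55,[0,0,0],[0,0,0]],[0.55,[0,0,-0.025],[0,0,0]],[0.55,[0,0,-0.033],[0,0,0]],[0.55,[0,0,-0.033],[0,0,0]],[0.55,[0,0,-0.033],[0,0,0]],[0.55,[0,0,0],[0,0,0]]])

```text
time: 28.15
eef_pos: [0.5556, -0.2127, 0.1857]
tcp_rot: [0.99, -0.143, 0.007, 0.003]
contact_force: [1.0, 0.1, 1.5]
opening: 0.55
finger_force: 0.0
```

Run:
```python
from h import *
show()
l=loc([.5125,.1285])-loc();print(l[0],-l[1])
crop("side","side8.png",240,70,200,150,4)
```

```text
local [ 0.1045 -0.3453] r 0.3608 deg -73.17 [ 0.5556 -0.2127  0.1857] [1.  0.1 1.5] 0.549959574760439
-0.1381378374923557 -0.3149324947595463
```

View pics/side8.png

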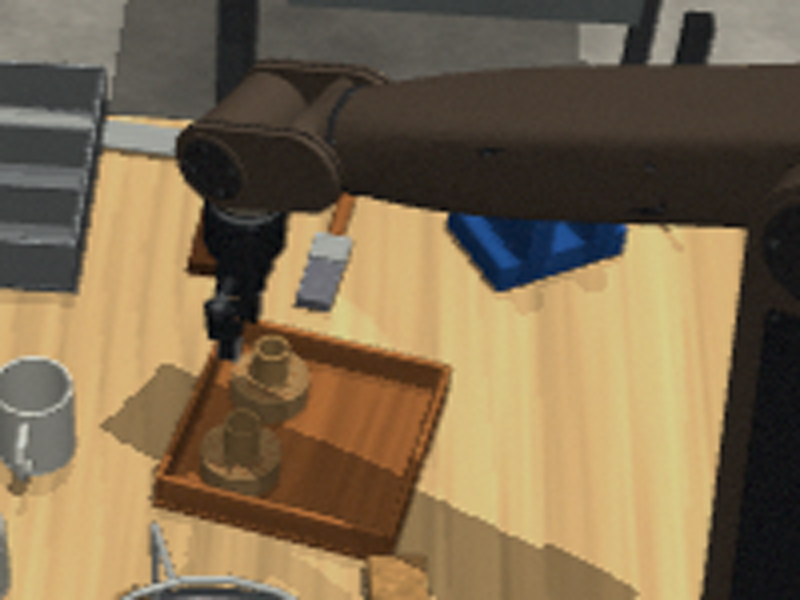

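Coils 1 and 2 stand upright in the tray, at (270,375) and (240,450). I'll go back to the knob.

>>> move_arm(moves=[[0.6,[-0.0142,-0.0315,0],[0,0,0]],[0.6,[-0.0142,-0.0315,0],[0,0,0]],[0.6,[-0.0142,-0.0315,0],[0,0,0]],[0.6,[-0.0142,-0.0315,0],[0,0,0]],[0.6,[-0.0142,-0.0315,0],[0,0,0]],[0.6,[-0.0142,-0.0315,0],[0,0,0]],[0.6,[-0.0142,-0.0315,0],[0,0,0]],[0.6,[-0.0142,-0.0315,0],[0,0,0]],[0.6,[-0.0142,-0.0315,0],[0,0,0]],[0.6,[-0.0142,-0.0315,0],[0,0,0]]])

```text
time: 29.03
eef_pos: [0.5033, 0.1336, 0.1754]
tcp_rot: [0.99, -0.143, -0.001, 0.0]
contact_force: [1.0, -0.4, 0.1]
opening: 0.597
finger_force: 0.0
```

>>> move_arm(moves=[[0.6,[0,0,0],[0,0,0]],[0.6,[0,0,0],[0,0,0]],[0.6,[0,0,0],[0,0,0]],[0.6,[0,0,0],[0,0,0]],[0.6,[0,0,0],[0,0,0]],[0.6,[0,0,0],[0,0,0]],[0.6,[0,0,0],[0,0,0]],[0.6,[0,0,0],[0,0,0]],[0.6,[0,0,0],[0,0,0]],[0.6,[0,0,0],[0,0,0]]])

```text
time: 29.87
eef_pos: [0.5045, 0.1318, 0.1764]
tcp_rot: [0.99, -0.143, 0.0, -0.0]
contact_force: [-0.3, -0.1, -0.0]
opening: 0.6
finger_force: 0.0
```

```bash
python3 -c "
from h import *;show()"
```

```text
local [-0.0423 -0.0295] r 0.0516 deg -145.06 [0.5045 0.1318 0.1764] [-0.3 -0.1 -0. ] 0.6000268332116241
```

>>> move_arm(moves=[[0.6,[0.003,0.0005,0.02],[0,0,0]],[0.6,[0,0,0.02],[0,0,0]],[0.6,[0,0,0.02],[0,0,0]],[0.6,[0,0,0.016],[0,0,0]],[0.6,[0,0,0],[0,0,0]],[0.6,[0,0,0],[0,0,0]],[0.6,[0,0,0],[0,0,0]],[0,[0,0,0],[0,0,0]],[0,[0,0,0],[0,0,0]],[0,[0,0,0],[0,0,0]]], grip_force=70)

```text
time: 30.7
eef_pos: [0.5081, 0.1304, 0.1023]
tcp_rot: [0.99, -0.143, 0.001, 0.0]
contact_force: [-1.3, -1.7, 5.6]
opening: 0.331
finger_force: 68.8
```

>>> move_arm(moves=[[0,[0,0,0],[0,0,0]],[0,[0,0,0],[0,0,0]],[0,[0,0,0],[0,0,0]],[0,[0,0,0],[0,0,0]],[0,[0,0,-0.005],[0,0,0]],[0,[0,0,-0.005],[0,0,0]],[0,[0,0,-0.005],[0,0,0]],[0,[0,0,-0.004],[0,0,0]],[0,[0,0,-0.003],[0,0,0]],[0,[0,0,0],[0,0,0]]])

```text
time: 31.53
eef_pos: [0.5074, 0.1309, 0.1212]
tcp_rot: [0.99, -0.143, 0.001, -0.001]
contact_force: [7.0, 1.7, -11.8]
opening: 0.33
finger_force: 69.7
```

```bash
python3 -c "
from h import *;show()"
```

```text
local [-0.0392 -0.0296] r 0.0491 deg -143.01 [0.5074 0.1309 0.1212] [  7.    1.7 -11.8] 0.3298145516747435
```

>>> move_arm(moves=[[0,[0.004,0.0048,0],[0,0,0]],[0,[0.0046,0.0043,0],[0,0,0]],[0,[0.0051,0.0037,0],[0,0,0]],[0,[0.0055,0.003,0],[0,0,0]],[0,[0.0058,0.0023,0],[0,0,0]],[0,[0.0061,0.0016,0],[0,0,0]],[0,[0.0062,0.0008,0],[0,0,0]],[0,[0.0063,0,0],[0,0,0]],[0,[0.0062,-0.0008,0],[0,0,0]],[0,[0.0061,-0.0016,0],[0,0,0]]])

```text
time: 32.37
eef_pos: [0.5546, 0.0965, 0.121]
tcp_rot: [0.99, -0.143, -0.002, 0.001]
contact_force: [-3.6, -1.7, -12.1]
opening: 0.33
finger_force: 70.2
```

```bash
python3 -c "
from h import *;show()"
```

```text
local [ 0.0158 -0.0491] r 0.0516 deg -72.16 [0.5546 0.0965 0.121 ] [ -3.6  -1.7 -12.1] 0.32992648466633306
```

>>> move_arm(moves=[[0,[0.0058,-0.0023,0],[0,0,0]],[0,[0.0055,-0.003,0],[0,0,0]],[0,[0.0051,-0.0037,0],[0,0,0]],[0,[0.0046,-0.0043,0],[0,0,0]],[0,[0.004,-0.0048,0],[0,0,0]],[0,[0.0034,-0.0053,0],[0,0,0]],[0,[0.0027,-0.0057,0],[0,0,0]],[0,[0.0019,-0.006,0],[0,0,0]],[0,[0.0012,-0.0062,0],[0,0,0]],[0,[0.0004,-0.0063,0],[0,0,0]]])

```text
time: 33.2
eef_pos: [0.6036, 0.1337, 0.1227]
tcp_rot: [0.99, -0.143, 0.001, -0.0]
contact_force: [0.4, -3.2, -12.4]
opening: 0.334
finger_force: 70.2
```

```bash
python3 -c "
from h import *;show()"
```

```text
local [0.0522 0.0004] r 0.0522 deg 0.48 [0.6036 0.1337 0.1227] [  0.4  -3.2 -12.4] 0.33364213291427225
```

>>> move_arm(moves=[[0,[-0.0004,-0.0063,0],[0,0,0]],[0,[-0.0012,-0.0062,0],[0,0,0]],[0,[-0.0019,-0.006,0],[0,0,0]],[0,[-0.0027,-0.0057,0],[0,0,0]],[0,[-0.0034,-0.0053,0],[0,0,0]],[0,[-0.004,-0.0048,0],[0,0,0]],[0,[-0.0046,-0.0043,0],[0,0,0]],[0,[-0.0051,-0.0037,0],[0,0,0]],[0,[-0.0055,-0.003,0],[0,0,0]],[0,[-0.0058,-0.0023,0],[0,0,0]]])

```text
time: 34.03
eef_pos: [0.5817, 0.1891, 0.1221]
tcp_rot: [0.99, -0.143, -0.0, 0.0]
contact_force: [1.4, -5.3, -12.9]
opening: 0.331
finger_force: 70.1
```

>>> move_arm(moves=[[0,[0,0,0],[0,0,0]],[0,[0,0,0],[0,0,0]],[0,[0,0,0],[0,0,0]],[0,[0,0,0],[0,0,0]],[0,[0,0,0],[0,0,0]],[0,[0,0,0],[0,0,0]],[0,[0,0,0],[0,0,0]],[0,[0,0,0],[0,0,0]],[0,[0,0,0],[0,0,0]],[0,[0,0,0],[0,0,0]]])

```text
time: 34.87
eef_pos: [0.5826, 0.1885, 0.1223]
tcp_rot: [0.99, -0.143, -0.0, 0.0]
contact_force: [-2.6, -2.0, -12.9]
opening: 0.327
finger_force: 70.3
```

```bash
python3 -c "
from h import *;show()"
```

```text
local [0.0165 0.047 ] r 0.0498 deg 70.67 [0.5826 0.1885 0.1223] [ -2.6  -2.  -12.9] 0.32680649578908555
```

>>> move_arm(moves=[[0,[0,0,0.006],[0,0,0]],[0,[0,0,0.006],[0,0,0]],[0,[0,0,0.006],[0,0,0]],[0,[0,0,0.004],[0,0,0]],[0,[0,0,0],[0,0,0]],[0,[0,0,0],[0,0,0]],[0,[0,0,0],[0,0,0]],[0,[0,0,0],[0,0,0]],[0,[0,0,0],[0,0,0]],[0,[0,0,0],[0,0,0]]])

```text
time: 35.7
eef_pos: [0.5838, 0.188, 0.1024]
tcp_rot: [0.99, -0.143, 0.001, 0.001]
contact_force: [-5.0, -5.7, -2.5]
opening: 0.331
finger_force: 71.6
```

```bash
python3 -c "
from h import *;show()"
```

```text
local [0.0179 0.0469] r 0.0502 deg 69.15 [0.5838 0.188  0.1024] [-5.  -5.7 -2.5] 0.33078157734322244
```

>>> move_arm(moves=[[0.6,[0,0,0],[0,0,0]],[0.6,[0,0,0],[0,0,0]],[0.6,[0,0,0],[0,0,0]],[0.6,[0,0,-0.025],[0,0,0]],[0.6,[0,0,-0.025],[0,0,0]],[0.6,[0,0,-0.02],[0,0,0]],[0.7,[-0.037,0.0115,0],[0,0,0]],[0.7,[-0.037,0.0115,0],[0,0,0]],[0.7,[-0.037,0.0115,0],[0,0,0]],[0.7,[-0.037,0.0115,0],[0,0,0]]])

```text
time: 36.53
eef_pos: [0.4278, 0.1873, 0.1723]
tcp_rot: [0.99, -0.143, 0.002, -0.001]
contact_force: [0.1, 1.0, 0.4]
opening: 0.702
finger_force: 0.0
```

>>> move_arm(moves=[[0.7,[0,0,0],[0,0,0]],[0.7,[0,0,0],[0,0,0]],[0.7,[0,0,0],[0,0,0]],[0.7,[0,0,0],[0,0,0]],[0.7,[0,0,0],[0,0,0]],[0.7,[0,0,0],[0,0,0]],[0.7,[0,0,0],[0,0,0]],[0.7,[0,0,0],[0,0,0]],[0.7,[0,0,0],[0,0,0]],[0.7,[0,0,0],[0,0,0]]])

```text
time: 37.37
eef_pos: [0.4277, 0.1865, 0.1702]
tcp_rot: [0.99, -0.143, -0.0, 0.0]
contact_force: [0.5, 1.0, -0.1]
opening: 0.703
finger_force: 0.0
```

```bash
python3 -c "
from h import *;show()"
```

```text
local [-0.1314  0.0012] r 0.1314 deg 179.49 [0.4277 0.1865 0.1702] [ 0.5  1.  -0.1] 0.7029887546493148
```

>>> move_arm(moves=[[0.7,[0.002,0,0.032],[0,0,0]],[0.7,[0,0,0.031],[0,0,0]],[0.7,[0,0,0.03],[0,0,0]],[0.7,[0,0,0],[0,0,0]],[0.7,[0,0,0],[0,0,0]],[0,[0,0,0],[0,0,0]],[0,[0,0,0],[0,0,0]],[0,[0,0,0],[0,0,0]],[0,[0,0,0],[0,0,0]],[0,[0,0,0],[0,0,0]]], grip_force=70)

```text
time: 38.2
eef_pos: [0.4316, 0.1865, 0.0802]
tcp_rot: [0.99, -0.143, 0.002, -0.001]
contact_force: [-0.8, -0.9, 6.8]
opening: 0.404
finger_force: 69.5
```

>>> move_arm(moves=[[0,[0,0,0],[0,0,0]],[0,[0,0,-0.012],[0,0,0]],[0,[0,0,-0.018],[0,0,0]],[0,[0,0,-0.025],[0,0,0]],[0,[0,0,-0.025],[0,0,0]],[0,[0,0,-0.025],[0,0,0]],[0,[0,0,-0.025],[0,0,0]],[0,[0,0,-0.025],[0,0,0]],[0,[0,0,0],[0,0,0]],[0,[0,0,0],[0,0,0]]])

```text
time: 39.03
eef_pos: [0.4302, 0.1862, 0.2339]
tcp_rot: [0.99, -0.143, 0.002, -0.001]
contact_force: [0.5, 0.4, -3.0]
opening: 0.407
finger_force: 70.3
```

Run:
```python
from h import *
show()
im=read_camera("top")
a=cv2.imread("pics/top3.png");b=cv2.resize(im[160:290,150:410,::-1],None,fx=3,fy=3,interpolation=cv2.INTER_CUBIC)
d=np.abs(a.astype(int)-b).mean(2);print("tray edges diff",d[290:380,445:690].mean(),d[100:380,445:700].mean(),d[100:330,640:705].mean())
for t in([.4454,-.1834],[.4199,-.2883]):
    l=loc(t)-loc();print(t,l[0].round(4),-l[1].round(4))
```

```text
local [-0.1289  0.0016] r 0.1289 deg 179.3 [0.4302 0.1862 0.2339] [ 0.5  0.4 -3. ] 0.4071353525685508
tray edges diff 2.84692365835223 3.643034547152194 2.7124414715719065
[0.4454, -0.1834] 0.1205 0.3496
[0.4199, -0.2883] 0.1258 0.4574
```

>>> move_arm(moves=[[0,[0.026,0.0327,0],[0,0,0]],[0,[0.026,0.0327,0],[0,0,0]],[0,[0.026,0.0327,0],[0,0,0]],[0,[0.026,0.0327,0],[0,0,0]],[0,[0.026,0.0327,0],[0,0,0]],[0,[0.026,0.0327,0],[0,0,0]],[0,[0.026,0.0327,0],[0,0,0]],[0,[-0.008,0.0327,0],[0,0,0]],[0,[-0.008,0.0327,0],[0,0,0]],[0,[-0.008,0.0327,0],[0,0,0]]])

```text
time: 39.92
eef_pos: [0.4862, -0.1724, 0.2286]
tcp_rot: [0.99, -0.143, -0.003, -0.001]
contact_force: [0.4, -0.5, -2.5]
opening: 0.399
finger_force: 70.6
```

>>> move_arm(moves=[[0,[-0.008,0.0327,0],[0,0,0]],[0,[-0.008,0.0327,0],[0,0,0]],[0,[-0.008,0.0327,0],[0,0,0]],[0,[-0.008,0.0327,0],[0,0,0]],[0,[0,0,0],[0,0,0]],[0,[0,0,0],[0,0,0]],[0,[0,0,0],[0,0,0]],[0,[0,0,0],[0,0,0]],[0,[0,0,0],[0,0,0]],[0,[0,0,0],[0,0,0]]])

```text
time: 40.75
eef_pos: [0.4209, -0.287, 0.232]
tcp_rot: [0.99, -0.142, -0.0, -0.0]
contact_force: [-0.1, -1.0, -2.7]
opening: 0.405
finger_force: 70.8
```

Run:
```python
from h import *
show()
l=loc([.4199,-.2883])-loc();print(l[0],-l[1])
```

```text
local [-0.0036 -0.4548] r 0.4548 deg -90.45 [ 0.4209 -0.287   0.232 ] [-0.1 -1.  -2.7] 0.40503725853188577
-0.0005485487486633217 0.0015415246549059791
```

Down by about 0.180 m in total.

>>> move_arm(moves=[[0,[0,0.001,0.025],[0,0,0]],[0,[0,0,0.025],[0,0,0]],[0,[0,0,0.025],[0,0,0]],[0,[0,0,0.025],[0,0,0]],[0,[0,0,0.025],[0,0,0]],[0,[0,0,0.025],[0,0,0]],[0,[0,0,0.012],[0,0,0]],[0,[0,0,0.006],[0,0,0]],[0,[0,0,0],[0,0,0]],[0,[0,0,0],[0,0,0]]])

```text
time: 41.58
eef_pos: [0.421, -0.2894, 0.0654]
tcp_rot: [0.99, -0.143, 0.001, 0.001]
contact_force: [0.0, 0.4, -3.0]
opening: 0.403
finger_force: 70.9
```

>>> move_arm(moves=[[0,[0,0,0.004],[0,0,0]],[0,[0,0,0.003],[0,0,0]],[0,[0,0,0.003],[0,0,0]],[0,[0,0,0.003],[0,0,0]],[0,[0,0,0],[0,0,0]],[0,[0,0,0],[0,0,0]],[0,[0,0,0],[0,0,0]],[0,[0,0,0],[0,0,0]],[0,[0,0,0],[0,0,0]],[0,[0,0,0],[0,0,0]]])

```text
time: 42.42
eef_pos: [0.4203, -0.2893, 0.0522]
tcp_rot: [0.99, -0.143, 0.0, 0.0]
contact_force: [-3.8, 1.3, 5.9]
opening: 0.403
finger_force: 71.5
```

>>> move_arm(moves=[[0.6,[0,0,0],[0,0,0]],[0.6,[0,0,0],[0,0,0]],[0.6,[0,0,0],[0,0,0]],[0.6,[0,0,-0.025],[0,0,0]],[0.6,[0,0,-0.033],[0,0,0]],[0.6,[0,0,-0.033],[0,0,0]],[0.6,[0,0,-0.033],[0,0,0]],[0.6,[0.0014,-0.036,0],[0,0,0]],[0.6,[0.0014,-0.036,0],[0,0,0]],[0.6,[0.0014,-0.036,0],[0,0,0]]])

```text
time: 43.25
eef_pos: [0.4554, -0.1862, 0.1764]
tcp_rot: [0.99, -0.144, 0.001, 0.0]
contact_force: [0.5, -0.5, -0.7]
opening: 0.6
finger_force: 0.0
```

>>> move_arm(moves=[[0.6,[0.0014,-0.036,0],[0,0,0]],[0.6,[0.0014,-0.036,0],[0,0,0]],[0.6,[0.0014,-0.036,0],[0,0,0]],[0.6,[0.0014,-0.036,0],[0,0,0]],[0.6,[0.0014,-0.036,0],[0,0,0]],[0.6,[0.0014,-0.036,0],[0,0,0]],[0.6,[0.0014,-0.036,0],[0,0,0]],[0.6,[0.0014,-0.036,0],[0,0,0]],[0.6,[0.0014,-0.036,0],[0,0,0]],[0.6,[0.0014,-0.036,0],[0,0,0]]])

```text
time: 44.08
eef_pos: [0.5705, 0.1566, 0.1751]
tcp_rot: [0.99, -0.143, 0.0, -0.0]
contact_force: [0.7, 0.1, -0.2]
opening: 0.598
finger_force: 0.0
```

>>> move_arm(moves=[[0.6,[0.0014,-0.036,0],[0,0,0]],[0.6,[0,0,0],[0,0,0]],[0.6,[0,0,0],[0,0,0]],[0.6,[0,0,0],[0,0,0]],[0.6,[0,0,0],[0,0,0]],[0.6,[0,0,0],[0,0,0]],[0.6,[0,0,0],[0,0,0]],[0.6,[0,0,0],[0,0,0]],[0.6,[0,0,0],[0,0,0]],[0.6,[0,0,0],[0,0,0]]])

```text
time: 44.92
eef_pos: [0.5818, 0.1884, 0.1755]
tcp_rot: [0.99, -0.143, 0.0, -0.0]
contact_force: [-0.3, 0.5, 0.3]
opening: 0.598
finger_force: 0.0
```

```bash
python3 -c "
from h import *;show()"
```

```text
local [0.0158 0.0467] r 0.0493 deg 71.36 [0.5818 0.1884 0.1755] [-0.3  0.5  0.3] 0.5976905325420794
```

>>> move_arm(moves=[[0.6,[0.001,0,0.019],[0,0,0]],[0.6,[0,0,0.019],[0,0,0]],[0.6,[0,0,0.019],[0,0,0]],[0.6,[0,0,0.018],[0,0,0]],[0.6,[0,0,0],[0,0,0]],[0.6,[0,0,0],[0,0,0]],[0,[0,0,0],[0,0,0]],[0,[0,0,0],[0,0,0]],[0,[0,0,0],[0,0,0]],[0,[0,0,0],[0,0,0]]], grip_force=70)

```text
time: 45.75
eef_pos: [0.5836, 0.1878, 0.1026]
tcp_rot: [0.99, -0.143, 0.001, 0.001]
contact_force: [-3.2, -4.5, 6.3]
opening: 0.331
finger_force: 69.6
```

>>> move_arm(moves=[[0,[0,0,0],[0,0,0]],[0,[0,0,0],[0,0,0]],[0,[0,0,0],[0,0,0]],[0,[0,0,-0.005],[0,0,0]],[0,[0,0,-0.005],[0,0,0]],[0,[0,0,-0.005],[0,0,0]],[0,[0,0,-0.004],[0,0,0]],[0,[0,0,-0.003],[0,0,0]],[0,[0,0,0],[0,0,0]],[0,[0,0,0],[0,0,0]]])

```text
time: 46.58
eef_pos: [0.5811, 0.1891, 0.1208]
tcp_rot: [0.99, -0.143, -0.002, -0.0]
contact_force: [-1.8, 1.6, -12.4]
opening: 0.327
finger_force: 69.7
```

```bash
python3 -c "
from h import *;show()"
```

```text
local [0.015  0.0471] r 0.0495 deg 72.39 [0.5811 0.1891 0.1208] [ -1.8   1.6 -12.4] 0.3273756027066348
```

>>> move_arm(moves=[[0,[0.0058,0.0023,0],[0,0,0]],[0,[0.0055,0.003,0],[0,0,0]],[0,[0.0051,0.0037,0],[0,0,0]],[0,[0.0046,0.0043,0],[0,0,0]],[0,[0.004,0.0048,0],[0,0,0]],[0,[0.0034,0.0053,0],[0,0,0]],[0,[0.0027,0.0057,0],[0,0,0]],[0,[0.0019,0.006,0],[0,0,0]],[0,[0.0012,0.0062,0],[0,0,0]],[0,[0.0004,0.0063,0],[0,0,0]]])

```text
time: 47.42
eef_pos: [0.6027, 0.1324, 0.1225]
tcp_rot: [0.99, -0.143, 0.001, -0.0]
contact_force: [1.7, 3.2, -12.9]
opening: 0.332
finger_force: 70.0
```

>>> move_arm(moves=[[0,[0,0,0],[0,0,0]],[0,[0,0,0],[0,0,0]],[0,[0,0,0],[0,0,0]],[0,[0,0,0],[0,0,0]],[0,[0,0,0],[0,0,0]],[0,[0,0,0],[0,0,0]],[0,[0,0,0],[0,0,0]],[0,[0,0,0],[0,0,0]],[0,[0,0,0],[0,0,0]],[0,[0,0,0],[0,0,0]]])

```text
time: 48.25
eef_pos: [0.6027, 0.1329, 0.1225]
tcp_rot: [0.99, -0.143, 0.0, 0.0]
contact_force: [4.1, -2.5, -12.2]
opening: 0.333
finger_force: 70.4
```

```bash
python3 -c "
from h import *;show()"
```

```text
local [ 0.0516 -0.0006] r 0.0516 deg -0.69 [0.6027 0.1329 0.1225] [  4.1  -2.5 -12.2] 0.33338431195574464
```

>>> move_arm(moves=[[0,[0,-0.0005,0.006],[0,0,0]],[0,[0,0,0.006],[0,0,0]],[0,[0,0,0.006],[0,0,0]],[0,[0,0,0.005],[0,0,0]],[0,[0,0,0],[0,0,0]],[0,[0,0,0],[0,0,0]],[0,[0,0,0],[0,0,0]],[0,[0,0,0],[0,0,0]],[0,[0,0,0],[0,0,0]],[0,[0,0,0],[0,0,0]]])

```text
time: 49.08
eef_pos: [0.6036, 0.1343, 0.1026]
tcp_rot: [0.99, -0.143, 0.001, -0.001]
contact_force: [-3.5, -0.2, 6.6]
opening: 0.331
finger_force: 72.3
```

```bash
python3 -c "
from h import *;show()"
```

```text
local [0.052 0.001] r 0.052 deg 1.06 [0.6036 0.1343 0.1026] [-3.5 -0.2  6.6] 0.3313713328952213
```

>>> move_arm(moves=[[0.6,[0,0,0],[0,0,0]],[0.6,[0,0,0],[0,0,0]],[0.6,[0,0,0],[0,0,0]],[0.6,[0,0,0],[0,0,0]],[0.6,[0,0,-0.02],[0,0,0]],[0.6,[0,0,-0.03],[0,0,0]],[0.6,[0,0,-0.03],[0,0,0]],[0.6,[0,0,-0.03],[0,0,0]],[0.6,[0,0,-0.03],[0,0,0]],[0.6,[0,0,0],[0,0,0]]])

```text
time: 49.92
eef_pos: [0.6062, 0.1339, 0.2479]
tcp_rot: [0.99, -0.143, 0.007, -0.002]
contact_force: [0.7, 0.1, 2.1]
opening: 0.602
finger_force: 0.0
```

>>> move_arm(moves=[[0.6,[-0.0076,0.035,0],[0,0,0]],[0.6,[-0.0076,0.035,0],[0,0,0]],[0.6,[-0.0076,0.035,0],[0,0,0]],[0.6,[-0.0076,0.035,0],[0,0,0]],[0.6,[-0.0076,0.035,0],[0,0,0]],[0.6,[-0.0076,0.035,0],[0,0,0]],[0.6,[-0.0076,0.035,0],[0,0,0]],[0.6,[-0.0076,0.035,0],[0,0,0]],[0.6,[-0.0076,0.035,0],[0,0,0]],[0.6,[-0.0076,0.035,0],[0,0,0]]])

```text
time: 50.75
eef_pos: [0.4294, -0.1817, 0.2391]
tcp_rot: [0.99, -0.143, 0.0, 0.0]
contact_force: [1.0, -0.5, 0.3]
opening: 0.597
finger_force: 0.0
```

>>> move_arm(moves=[[0.6,[-0.0076,0.035,0],[0,0,0]],[0.6,[-0.0076,0.035,0],[0,0,0]],[0.6,[-0.0076,0.035,0],[0,0,0]],[0.6,[-0.0076,0.035,0],[0,0,0]],[0.6,[-0.0076,0.035,0],[0,0,0]],[0.6,[-0.0076,0.035,0],[0,0,0]],[0.6,[-0.0076,0.035,0],[0,0,0]],[0.6,[-0.0076,0.035,0],[0,0,0]],[0.6,[-0.0076,0.035,0],[0,0,0]],[0.6,[-0.0076,0.035,0],[0,0,0]]])

```text
time: 51.58
eef_pos: [0.2573, -0.4961, 0.2389]
tcp_rot: [0.99, -0.143, 0.0, -0.0]
contact_force: [1.2, -0.9, 0.2]
opening: 0.597
finger_force: 0.0
```

>>> move_arm(moves=[[0.6,[-0.0076,0.035,0],[0,0,0]],[0.6,[-0.0076,0.035,0],[0,0,0]],[0.6,[-0.0076,0.035,0],[0,0,0]],[0.6,[-0.0076,0.035,0],[0,0,0]],[0.6,[0,0,0],[0,0,0]],[0.6,[0,0,0],[0,0,0]],[0.6,[0,0,0],[0,0,0]],[0.6,[0,0,0],[0,0,0]],[0.6,[0,0,0],[0,0,0]],[0.6,[0,0,0],[0,0,0]]])

```text
time: 52.42
eef_pos: [0.1905, -0.6195, 0.2397]
tcp_rot: [0.99, -0.142, 0.0, 0.0]
contact_force: [0.2, -0.6, -0.1]
opening: 0.6
finger_force: 0.0
```

Run:
```python
from h import *
show()
t=read_camera("top")[155:295,140:410,::-1];s=read_camera("side")[105:325,200:350,::-1]
a=cv2.resize(t,(486,252),interpolation=cv2.INTER_CUBIC);b=cv2.resize(s,(300,440),interpolation=cv2.INTER_CUBIC)
z=cv2.resize(t[:,20:140],(400,466))[:330] if 0 else cv2.resize(t[:140,20:150],(312,336),interpolation=cv2.INTER_CUBIC)
o=np.zeros((600,800,3),np.uint8);o[:252,:486]=a;o[:440,490:790]=b;o[260:596,:312]=z
cv2.imwrite("pics/final.png",o)
```

```text
local [-0.1301 -0.8391] r 0.8491 deg -98.81 [ 0.1905 -0.6195  0.2397] [ 0.2 -0.6 -0.1] 0.600109733516429
```

View pics/final.png

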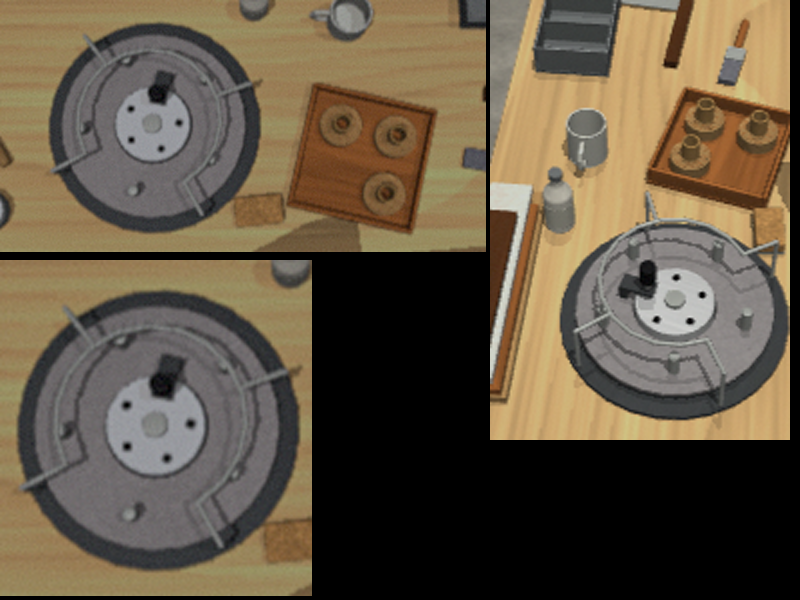

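The three coils stand in the tray, and the carousel looks to be at home with all posts empty. Before signing off I'll compare the knob position with the start image.

Run:
```python
from h import *
a=cv2.imread("pics/side1.png")
b=cv2.resize(read_camera("side")[195:315,232:352,::-1],None,fx=5,fy=5,interpolation=cv2.INTER_CUBIC)
t=a[190:300,160:270]
r=cv2.matchTemplate(b[150:340,120:310],t,cv2.TM_CCOEFF_NORMED);_,m,_,l=cv2.minMaxLoc(r);print(m,np.array(l)-[40,40])
for i in (a,b):
    g=i[185:275,205:265].max(2)<45;y,x=np.nonzero(g);print(x.mean()+205,y.mean()+185,y.min()+185,g.sum())
```

```text
0.9016463160514832 [-1  4]
231.81798404641043 237.84590282813633 201 2758
231.09948879276445 238.92095949665747 202 2543
```

```bash
python3 -c "
from plant import *
print(sign_off())"
```

```text
the job is handed in; nothing more can be done
None
```

The three coils that were present (1, 2 and 4; coil 3's post was empty) stand hub-up in the tray, the carousel is back at its home station with the pin home, and I handed the job in at about 52 s.

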